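# Brush the crusts into the crumb tray and shut it

### The arm

A 6-joint arm with a two-finger parallel gripper is mounted at the origin on the work surface. World frame = base frame: x ahead of the robot, y to its left, z up, the work surface at z = 0. Lengths are in m, angles in rad, forces in N, time in s.
With the tool pointing down it reaches from about 0.35 to 0.85 m from the base axis. Payload 8.1 kg.
Tool frame: the origin (TCP) lies midway between the tips of the shut fingers; the grasp point (between the pads) lies 19 mm behind it; z points along the fingers, y is the line along which they close (so a half turn about z gives the same grasp; the last joint's range is limited). The gripper opens to 85 mm and grips with 20 to 120 N. Pads are 22 mm wide; open, the fingers measure 114 mm over their backs; the gripper's body (76 mm by 85 mm) begins 54 mm behind the grasp point. The pads swing forward as they close: fully open they stand 13 mm farther back than shut.
Start: joints at [1.064, 0.13, 1.488, -0, 1.523, -0.085], TCP at [0.246, 0.547, 0.231] pointing down, gripper open.
Joint ranges: [-2.96, 2.96], [-0.89, 2.26], [0.02, 2.5], [-1.34, 4.48], [0, 2.73], [-2.66, 2.66]. Speed limits (rad/s): [2.39, 2.39, 2.79, 3.14, 3.14, 3.14].

### API

Orientations are given as a unit quaternion [w, x, y, z].
In Python, from station import monitor, viewer, robot gives the robot as it stands.
- The arm moves only by the tool drive_tool, never from a script. Its argument "increments" is a list of rows, each a list of 5 numbers: the closure, from 0 (fully open) to 1 (shut), then the shift along the tool's x, y, z in mm, then the turn about the tool's z in degrees. In form: [[claw, x, y, z, turn], ...]. A call has 1 to 10 rows; each row is the pose to reach, as a shift and turn from the pose commanded when the call began, along the tool's axes at that moment; what a row does not reach only later rows make up. A row lasts 1/12 s, in which the tool goes at most 41.7 mm and 7.16 degrees, less where a joint would pass 70% of its speed; a pose out of reach is approached as far as the arm can. A call with a gripper value outside its range is refused whole. The fingers move at their own pace and stop on an object; "grip_force" is the grip in N (left out, the last holds). Time passes only in rows, so rows that repeat a pose let the fingers close. It gives the time, the measured TCP pose, the force, the opening and the grip force at its end, in the units of the state.
- monitor.sense(): the state, without advancing time (a new reading comes with each control period).
- viewer.grab_frame(name): name is "scene" or "side" or "wrist"; returns the picture (384x512x3 uint8, red, green, blue); there is no depth.
- viewer.calibration(name): a dict with "intrinsics" (3x3 intrinsics, pixels), "cam_to_world" (4x4, takes a point from camera to world coordinates). Camera axes: x right, y down, z forward; pixel columns grow to the right and rows downward; lengths in m; the calibration is good to about 2 mm. A picture is of the moment at which its call begins: read the wrist's pose just before it. calibration takes no time and is no camera call; for the wrist camera it gives the pose at the moment of the call.
- robot.hand_in(): hands the job in; it is judged then, once.
The state is a dict: "clock": time; "joint_pos": joint angles; "joint_vel": joint speeds; "joint_torque": joint torques, N m; "eef_pos": TCP position; "tcp_rot": TCP orientation; "force": force on the tool from outside, world axes, zero at the start; "ft_torque": the same for the moment, N m; "finger_gap": opening from 0.0 (shut) to 1.0 (fully open); "gripper_force": force on a finger pad.
Only numpy, scipy, OpenCV 4.12 (cv2) and the standard library are available. Lean on these libraries where they do the work, as an engineer would, in place of code of your own. Each camera call takes 0.05 s, during which the arm holds its last target. There are 200 camera calls.

### The job

Clear the bread board: with the fingertips brush the five bread crusts along the board and over its open end, so that they all drop into the crumb tray that stands pulled out beneath it, then push the tray fully home under the board. Sweep the crusts, do not pick up or lift any, and leave the half loaf, the little jam jar and the butter dish where they stand.

Things in the scene. Friction and masses are not known exactly. Their poses are not given: they have to be found in the camera images.
- board: wooden bread board on a box frame, fixed to the table, 260 (its x) x 400 (its y) mm; flat top face 85 mm above the table. Origin: centre of the board at table height; z up. Its +y end is open: no rim there, and the board's edge is at y = +200 mm. The other three sides carry a rim 8 mm high and 10 mm wide. Below the top (underside at 67 mm) is the bay of the tray, open at the +y end.
- tray (a joint): how far (m) the crumb tray is pulled out of the board's open end, along the board's +y: 0 = fully home, front flush with the board's end; 0.14 = the stop. It slides with about 1.5 N of friction plus slight damping and stays where it is left; at the start it is 115 to 138 mm out.
- tray_floor (a point): centre of the tray's steel floor, 6 mm above the table, moving with the tray; axes parallel to the board's. Inside, the tray is 224 (x) x 366 (y) mm, steel walls 45 mm above the table at the sides and back, wooden front 58 mm above the table. The part that is pulled out beyond the board's end is open above; the rest is under the board.
- tray_front (a point): middle of the outer (+y) face of the tray's wooden front, 30 mm above the table; the front is 232 mm wide (x), 12 mm thick, from 3 to 58 mm above the table. Push it towards the board's -y to shut the tray. Axes parallel to the board's.
- crust0: one of five bread crust ends lying on the board: a rounded brown crust along one long side of a pale crumb block, 38 (its x) x 27 (y) x 18 mm high, 10 to 16 g, slides on the wood, does not roll. Origin: centre of its underside as it lies at the start (it may tumble when it drops).
- crust1: one of five bread crust ends lying on the board: a rounded brown crust along one long side of a pale crumb block, 38 (its x) x 27 (y) x 18 mm high, 10 to 16 g, slides on the wood, does not roll. Origin: centre of its underside as it lies at the start (it may tumble when it drops).
- crust2: one of five bread crust ends lying on the board: a rounded brown crust along one long side of a pale crumb block, 38 (its x) x 27 (y) x 18 mm high, 10 to 16 g, slides on the wood, does not roll. Origin: centre of its underside as it lies at the start (it may tumble when it drops).
- crust3: one of five bread crust ends lying on the board: a rounded brown crust along one long side of a pale crumb block, 38 (its x) x 27 (y) x 18 mm high, 10 to 16 g, slides on the wood, does not roll. Origin: centre of its underside as it lies at the start (it may tumble when it drops).
- crust4: one of five bread crust ends lying on the board: a rounded brown crust along one long side of a pale crumb block, 38 (its x) x 27 (y) x 18 mm high, 10 to 16 g, slides on the wood, does not roll. Origin: centre of its underside as it lies at the start (it may tumble when it drops).
- loaf: half loaf of brown bread standing on the board near its closed (-y) end, 110 (x) x 88 (y) x 66 mm high, 350 g, loose. Origin: centre of its underside. Leave alone.
- jam_jar: small full jam jar with a steel cap standing on the board at one long side, 48 mm across, 55 mm high, about 120 g, loose. Origin: centre of its underside. Leave alone.
- butter_dish: lidded white ceramic butter dish on the table to the left, beyond the pulled-out tray, 122 x 182 mm, 114 mm high over the knob, loose. Origin: centre of its underside. Leave alone.

How it is judged:
By the outcome, as a careful person would: the job done as asked, in the order asked, and still so for the second after the job is handed in, with the robot touching nothing.
It also fails if it takes over 67 s, if anything falls off the work surface, if the arm or the gripper's body presses on something with over 40 N, if the wrist force passes 120 N, or if a joint passes its speed limit or range.

## Working session

There is one attempt and no reset: what is moved stays moved. The work goes in short steps, Python scripts to look and compute and a tool call to move; the robot and the scene stay as the last step left them, time stands still between calls to the robot, and variables do not carry over. Pictures are saved under pics/ and viewed, at most 10 in all, crops included, and the job is handed in when it is done.

Besides the shell and the picture viewer there is one more tool, called after "Call:" in YAML: its name, and indented under it one key for each argument. drive_tool: Moves the arm, as the interface text tells. Its arguments: {"type":"object","properties":{"increments":{"type":"array","items":{"type":"array","items":{"type":"number"}}},"grip_force":{"type":"number"}},"required":["increments"]}

```bash
mkdir -p pics; python3 - <<'E'
from station import monitor, viewer
import cv2,numpy as np
s=monitor.sense(); print({k:np.round(v,3) for k,v in s.items()})
for n in("scene","side"):
    c=viewer.calibration(n); print(n,np.round(c["intrinsics"],1).tolist(),np.round(c["cam_to_world"],4).tolist())
    cv2.imwrite(f"pics/{n}0.png",cv2.resize(viewer.grab_frame(n)[...,::-1],(768,576),interpolation=cv2.INTER_CUBIC))
E
```

```text
{'clock': np.float64(0.0), 'joint_pos': array([ 1.064,  0.131,  1.489,  0.   ,  1.523, -0.085]), 'joint_vel': array([0.001, 0.   , 0.001, 0.   , 0.001, 0.001]), 'joint_torque': array([-0.0000e+00, -5.6939e+01, -5.0055e+01, -0.0000e+00,  1.5000e-02,
        0.0000e+00]), 'eef_pos': array([0.245, 0.547, 0.23 ]), 'tcp_rot': array([-0.   ,  0.209,  0.978, -0.001]), 'force': array([-0.256,  0.365, -0.206]), 'ft_torque': array([-0.001,  0.003, -0.007]), 'gripper_force': np.float64(0.0), 'finger_gap': np.float64(1.004)}
scene [[388.1, 0.0, 251.2], [0.0, 388.1, 188.9], [0.0, 0.0, 1.0]] [[-0.4823, 0.526, -0.7006, 1.4189], [0.876, 0.279, -0.3935, 0.6162], [-0.0115, -0.8034, -0.5953, 0.7984], [0.0, 0.0, 0.0, 1.0]]
side [[367.0, 0.0, 254.6], [0.0, 367.0, 190.2], [0.0, 0.0, 1.0]] [[0.8604, -0.2615, 0.4374, 0.1289], [-0.5096, -0.4532, 0.7314, -0.5983], [0.007, -0.8522, -0.5232, 0.5985], [0.0, 0.0, 0.0, 1.0]]
```

View pics/scene0.png

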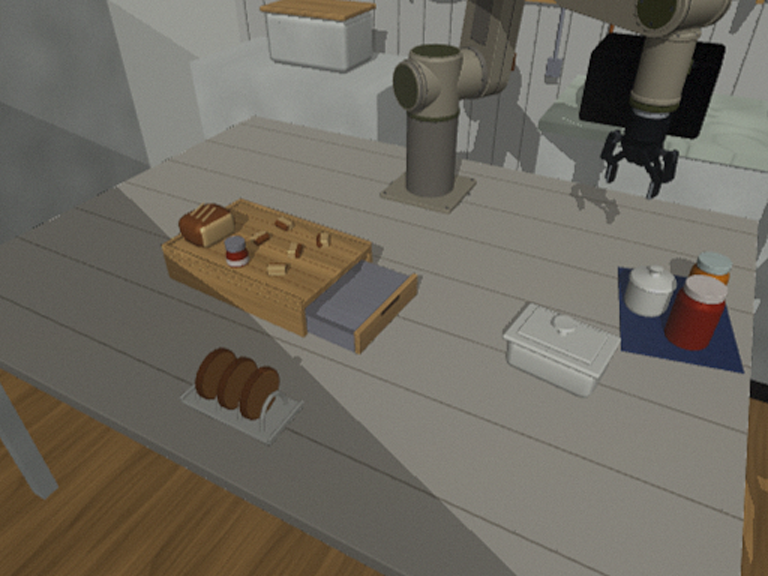

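View pics/side0.png

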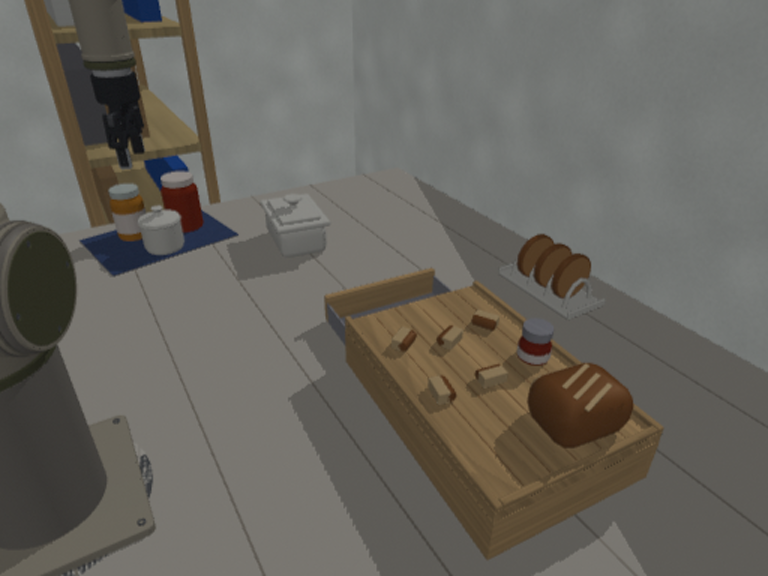

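The scene image (768 wide) shows the board: its open-end corners at about (372,242) and (305,328 at the bottom), the closed-end corners at (238,202) and (163,245), and the tray out to (417,275). The side image shows five crusts at (404,340), (449,338), (486,320), (441,388) and (490,375), the jar at (535,340) and the loaf at (580,405). I'll fit the board's pose and rectify.

```bash
cat > h.py <<'E'
from station import monitor, viewer
import cv2,numpy as np
from scipy.optimize import least_squares
def proj(n,P):
    c=viewer.calibration(n);T=np.linalg.inv(c["cam_to_world"])
    p=(np.atleast_2d(P)@T[:3,:3].T+T[:3,3])@c["intrinsics"].T
    return p[:,:2]/p[:,2:]
def ray(n,uv,z):
    c=viewer.calibration(n);T=c["cam_to_world"]
    d=T[:3,:3]@np.linalg.solve(c["intrinsics"],[uv[0],uv[1],1]);return T[:3,3]+d*(z-T[2,3])/d[2]
def b2w(B,P):
    P=np.atleast_2d(P).astype(float);c,s=np.cos(B[2]),np.sin(B[2])
    return np.c_[P[:,0]*c-P[:,1]*s+B[0],P[:,0]*s+P[:,1]*c+B[1],P[:,2]]
def rect(n,B,img,z=.085,y0=-.22,y1=.36,k=1000,xm=.16):
    # board x right, y up
    X=np.arange(-xm,xm,1/k);Y=np.arange(y1,y0,-1/k);g=np.stack(np.meshgrid(X,Y),-1).reshape(-1,2)
    uv=proj(n,b2w(B,np.c_[g,np.full(len(g),z)])).astype(np.float32).reshape(len(Y),len(X),2)
    return cv2.remap(img,uv[...,0],uv[...,1],cv2.INTER_CUBIC)
E
python3 - <<'E'
from h import *
f=lambda p:(np.array(p)+.5)/1.5-.5
obs=[("side",(347,320),(-1,1,.085)),("side",(475,285),(1,1,.093)),("side",(661,430),(1,-1,.093)),("side",(490,503),(-1,-1,.093)),
("scene",(372,242),(-1,1,.093)),("scene",(163,246),(1,-1,.093)),("scene",(238,201),(-1,-1,.093)),("scene",(305,328),(1,1,0.0))]
L=lambda o:np.array(o[2])*[.13,.2,1]
def res(B):return np.concatenate([(proj(n,b2w(B,L((n,u,l))))[0]-f(u)) for n,u,l in obs])
best=min((least_squares(res,[.5,-.05,a],loss='soft_l1') for a in(-.5,0,.5,1,-1)),key=lambda r:r.cost)
B=best.x;print(np.round(B,4),np.round(res(B).reshape(-1,2),1).tolist());np.save("B.npy",B)
out=[]
for n in("side","scene"):
    im=viewer.grab_frame(n)[...,::-1].copy();np.save(f"{n}.npy",im);out.append(rect(n,B,im))
o=np.hstack(out)
for i in range(0,580,50):
    cv2.line(o,(0,360-i+200),(640,360-i+200),(255,255,0),1) if 0<=560-i else 0
cv2.imwrite("pics/rect.png",o)
E
```

```text
[ 0.5662 -0.1453 -0.0708] [[-2.8, -0.9], [0.7, -4.3], [0.4, -2.2], [0.4, 2.5], [0.7, -0.8], [-0.4, -1.9], [3.0, -2.9], [-0.4, 5.9]]
```

View pics/rect.png

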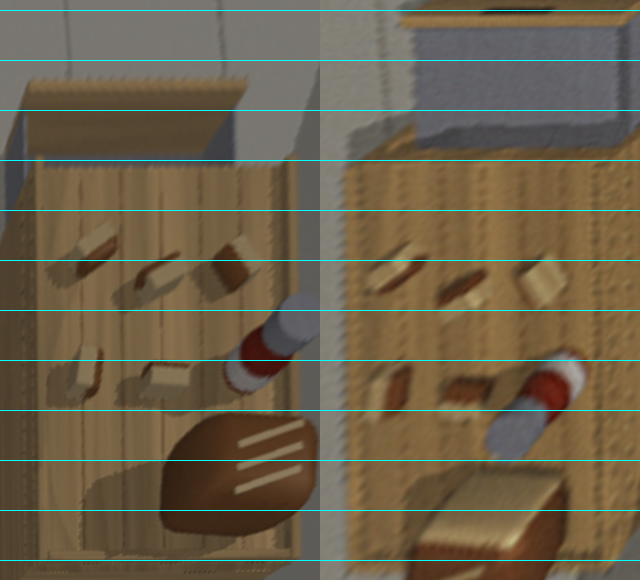

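The rectified views show crusts, in board coordinates, near (-72,103), (-5,79), (68,89), (-81,-20) and (-3,-27) mm. The jar is near (90,-10) and the loaf's front near y=-105. Next I move over the board, turning tool y onto board x, to get a closer view.

Call:
drive_tool:
  increments:
    - [0.3,-20,-15,-5,7]
    - [0.6,-50,-40,-10,14]
    - [0.76,-82,-65,-15,21]
    - [0.76,-113,-91,-20,28]
    - [0.76,-144,-116,-25,35]
    - [0.76,-175,-142,-30,42]
    - [0.76,-206,-167,-35,49]
    - [0.76,-237,-193,-40,56]
    - [0.76,-268,-218,-45,63]
    - [0.76,-300,-244,-50,70]

```text
clock: 1.03
eef_pos: [0.4197, 0.2003, 0.2816]
tcp_rot: [0.0, 0.734, 0.679, 0.0]
force: [0.2, 0.2, -0.8]
finger_gap: 0.242
gripper_force: 0.0
```

```bash
cat >> h.py <<'E'
from scipy.spatial.transform import Rotation as R
def go(bx,by,z,B=None):
    B=np.load("B.npy") if B is None else B
    s=monitor.sense();q=s["tcp_rot"];M=R.from_quat([q[1],q[2],q[3],q[0]]).as_matrix()
    t=b2w(B,[bx,by,z])[0]; d=M.T@(t-s["eef_pos"]); a=np.arctan2(M[1,1],M[0,1])-B[2]
    c,sn=np.cos(B[2]),np.sin(B[2]);e=s["eef_pos"]-[B[0],B[1],0]
    print("shift mm",np.round(d*1e3,1),"turn",round(np.degrees(a),1),"board pos",np.round([e[0]*c+e[1]*sn,-e[0]*sn+e[1]*c,e[2]],4),"t",s["clock"],"gap",s["finger_gap"],"F",np.round(s["force"],1))
if __name__=="__main__":
    import sys;go(*map(float,sys.argv[1:4]))
E
python3 h.py 0 0 .33
```

```text
shift mm [-333.1  173.1  -48.4] turn -0.4 board pos [-0.1706  0.3344  0.2816] t 1.0333 gap 0.24226122704353073 F [ 0.2  0.2 -0.8]
```

Call:
drive_tool:
  increments:
    - [0.76,-32,18,-5,0]
    - [0.76,-64,37,-10,0]
    - [0.76,-96,56,-15,0]
    - [0.76,-128,75,-20,0]
    - [0.76,-160,94,-25,0]
    - [0.76,-192,113,-30,0]
    - [0.76,-222,132,-35,0]
    - [0.76,-245,150,-40,0]
    - [0.76,-258,162,-45,0]
    - [0.76,-265,170,-50,0]

```text
clock: 1.87
eef_pos: [0.5703, -0.0772, 0.3308]
tcp_rot: [-0.0, 0.733, 0.68, -0.0]
force: [0.6, -0.6, -0.0]
finger_gap: 0.24
gripper_force: 0.0
```

```bash
python3 - <<'E'
from h import *
B=np.load("B.npy");go(0,0,.3)
c=viewer.calibration("wrist");print(np.round(c["cam_to_world"],3).tolist(),c["intrinsics"][0])
im=viewer.grab_frame("wrist")[...,::-1].copy();np.save("wrist.npy",im);np.save("wT.npy",c["cam_to_world"])
cv2.imwrite("pics/w1.png",cv2.resize(im,(768,576),interpolation=cv2.INTER_CUBIC))
# expected corners
print(np.round((proj("wrist",b2w(B,[[sx*.13,sy*.2,.085+.008*(k)] for k,sx,sy in((0,-1,1),(0,1,1),(1,1,-1),(1,-1,-1))]))+.5)*1.5).tolist())
E
```

```text
shift mm [-68.3   1.   30.8] turn -0.3 board pos [-0.0007  0.0683  0.3308] t 1.8667 gap 0.2397626995448909 F [ 0.6 -0.6 -0. ]
[[0.997, -0.072, -0.022, 0.576], [-0.076, -0.961, -0.267, -0.009], [-0.002, 0.268, -0.963, 0.473], [0.0, 0.0, 0.0, 1.0]] [283.84149197   0.         255.61493712]
[[228.0, 97.0], [538.0, 95.0], [507.0, 500.0], [264.0, 501.0]]
```

View pics/w1.png

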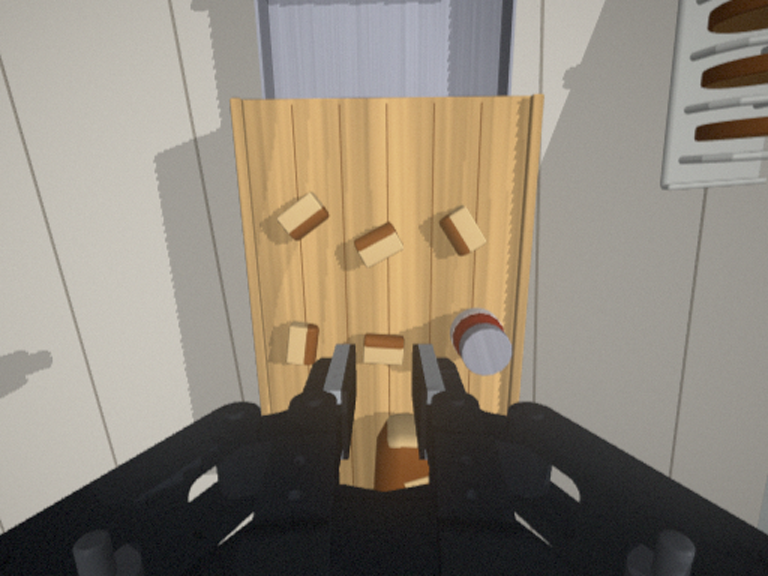

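The wrist view shows the open-edge corners at (231,98) and (543,95), within 5 px of my prediction. The crusts are at (303,216), (379,244), (463,231), (303,344) and (384,349), the jar cap at (485,348), and the loaf at (400,455).

```bash
python3 - <<'E'
from h import *
B=np.load("B.npy")
f=lambda p:(np.array(p)+.5)/1.5-.5
o=[ray("wrist",f(p),.087) for p in((231,98),(543,95))]
c=np.mean(o,0);a=np.arctan2(*(o[1]-o[0])[1::-1]);print("edge",np.round(o,4).tolist(),np.linalg.norm(o[1]-o[0]),a)
s_,c_=np.sin(B[2]),np.cos(B[2]);r=np.array([[c_,s_],[-s_,c_]])
d=r@(c[:2]-B[:2]);print("edge mid in board",d)
B[:2]+=r.T@(d-[0,.2]);print(B);np.save("B.npy",B)
def tb(p,z,n="wrist"):return np.round(r@(ray(n,f(p),z)[:2]-B[:2]),3)
for k,p in dict(A=(303,216),B=(379,244),C=(463,231),D=(303,344),E=(384,349)).items():print(k,tb(p,.101))
print("jar cap",tb((485,348),.140),"loaf top edge",tb((400,416),.14))
print("dish side",tb((300,252),.04,"side"),"left/right scene",[tb(p,.0,"scene") for p in((507,360),(585,393),(617,365))],"tray front top scene",[tb(p,.058,"scene") for p in((360,322),(416,275))])
E
```

```text
edge [[0.4537, 0.0617, 0.087], [0.7137, 0.0443, 0.087]] 0.26057134128223747 -0.06714860674778106
edge mid in board [0.0034248  0.19908051]
[ 0.56952727 -0.14650456 -0.07077247]
A [-0.073  0.103]
B [-0.007  0.078]
C [0.066 0.089]
D [-0.08  -0.016]
E [-0.003 -0.021]
jar cap [ 0.082 -0.004] loaf top edge [ 0.01  -0.069]
dish side [-0.094  0.53 ] left/right scene [array([-0.031,  0.579]), array([-0.026,  0.733]), array([-0.131,  0.763])] tray front top scene [array([0.083, 0.311]), array([-0.113,  0.326])]
```

```bash
python3 h.py -.073 .056 .09
```

```text
shift mm [-12.9 -69.8 241.7] turn -0.3 board pos [-0.0033  0.0688  0.3317] t 1.9167 gap 0.24155090804947527 F [-2.3  0.1 -0.5]
```

Call:
drive_tool:
  increments:
    - [0.76,-5,-25,30,-0.3]
    - [0.76,-9,-45,65,-0.3]
    - [0.76,-13,-60,100,-0.3]
    - [0.76,-13,-70,138,-0.3]
    - [0.76,-13,-70,175,-0.3]
    - [0.76,-13,-70,205,-0.3]
    - [0.76,-13,-70,228,-0.3]
    - [0.76,-13,-70,238,-0.3]
    - [0.76,-13,-70,241,-0.3]
    - [0.76,-13,-70,241,-0.3]

```text
clock: 2.75
eef_pos: [0.4988, -0.0823, 0.0903]
tcp_rot: [-0.0, 0.73, 0.683, -0.0]
force: [1.1, 0.3, 0.8]
finger_gap: 0.242
gripper_force: 0.0
```

Call:
drive_tool:
  increments:
    - [0.76,15,0,0,0]
    - [0.76,33,0,0,0]
    - [0.76,51,0,0,0]
    - [0.76,69,0,0,0]
    - [0.76,87,0,0,0]
    - [0.76,105,0,0,0]
    - [0.76,123,0,0,0]
    - [0.76,141,0,0,0]
    - [0.76,158,0,0,0]
    - [0.76,168,0,0,0]

```text
clock: 3.58
eef_pos: [0.5122, 0.0869, 0.093]
tcp_rot: [0.001, 0.73, 0.683, 0.002]
force: [0.7, 0.2, -0.4]
finger_gap: 0.238
gripper_force: 0.0
```

```bash
python3 h.py -.007 .03 .09; python3 - <<'E'
from h import *
cv2.imwrite("pics/w2.png",np.hstack([viewer.grab_frame("side")[100:300,150:450,::-1],viewer.grab_frame("scene")[100:300,80:380,::-1]]))
E
```

```text
shift mm [-199.    65.8    3.1] turn 0.2 board pos [-0.0737  0.2287  0.093 ] t 3.5833 gap 0.23752078809631874 F [ 0.7  0.2 -0.4]
```

View pics/w2.png

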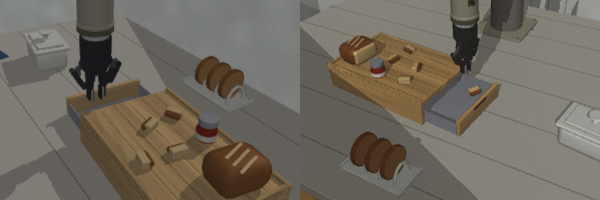

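A has landed in the tray, close to its front. I'll sweep the rest more slowly. Next is B.

Call:
drive_tool:
  increments:
    - [0.76,0,0,-40,0]
    - [0.76,-25,15,-60,0]
    - [0.76,-63,30,-60,0]
    - [0.76,-101,45,-60,0]
    - [0.76,-139,60,-60,0]
    - [0.76,-175,66,-60,0]
    - [0.76,-196,66,-40,0]
    - [0.76,-198,66,-10,0]
    - [0.76,-198,66,3,0.2]
    - [0.76,-198,66,3,0.2]

```text
clock: 4.52
eef_pos: [0.5625, -0.1182, 0.0868]
tcp_rot: [-0.0, 0.732, 0.681, -0.0]
force: [-1.2, -0.1, 0.4]
finger_gap: 0.242
gripper_force: 0.0
```

Call:
drive_tool:
  increments:
    - [0.76,12,0,0,0]
    - [0.76,26,0,0,0]
    - [0.76,40,0,0,0]
    - [0.76,54,0,0,0]
    - [0.76,68,0,0,0]
    - [0.76,82,0,0,0]
    - [0.76,96,0,0,0]
    - [0.76,108,0,0,0]
    - [0.76,118,0,0,0]
    - [0.76,128,0,0,0]

```text
clock: 5.35
eef_pos: [0.5719, 0.012, 0.0873]
tcp_rot: [0.0, 0.732, 0.682, -0.0]
force: [-0.3, -0.2, -0.5]
finger_gap: 0.241
gripper_force: 0.1
```

Call:
drive_tool:
  increments:
    - [0.76,10,0,0,0]
    - [0.76,20,0,0,0]
    - [0.76,30,0,0,0]
    - [0.76,40,0,0,0]
    - [0.76,50,0,0,0]
    - [0.76,60,0,0,0]
    - [0.76,68,0,0,0]
    - [0.76,68,0,0,0]

```text
clock: 6.02
eef_pos: [0.5767, 0.0803, 0.0873]
tcp_rot: [-0.0, 0.731, 0.682, 0.0]
force: [-0.2, 0.2, -0.4]
finger_gap: 0.239
gripper_force: 0.0
```

```bash
python3 h.py .066 .046 .09
```

```text
shift mm [-180.8   74.7   -2.8] turn 0.1 board pos [-0.0089  0.2268  0.0873] t 6.0167 gap 0.23920110176924497 F [-0.2  0.2 -0.4]
```

Call:
drive_tool:
  increments:
    - [0.76,0,0,-40,0]
    - [0.76,-25,20,-63,0]
    - [0.76,-60,40,-63,0]
    - [0.76,-95,60,-63,0]
    - [0.76,-130,75,-63,0]
    - [0.76,-162,75,-63,0]
    - [0.76,-180,75,-50,0]
    - [0.76,-180,75,-20,0]
    - [0.76,-180,75,-3,0]
    - [0.76,-180,75,-3,0]

```text
clock: 6.85
eef_pos: [0.637, -0.1073, 0.0868]
tcp_rot: [-0.001, 0.732, 0.681, -0.001]
force: [-0.0, 0.3, 0.4]
finger_gap: 0.241
gripper_force: 0.0
```

Call:
drive_tool:
  increments:
    - [0.76,12,0,0,0]
    - [0.76,25,0,0,0]
    - [0.76,38,0,0,0]
    - [0.76,51,0,0,0]
    - [0.76,64,0,0,0]
    - [0.76,77,0,0,0]
    - [0.76,89,0,0,0]
    - [0.76,100,0,0,0]
    - [0.76,110,0,0,0]
    - [0.76,120,0,0,0]

```text
clock: 7.68
eef_pos: [0.6473, 0.0145, 0.0903]
tcp_rot: [0.0, 0.732, 0.682, -0.0]
force: [0.0, -1.0, -0.3]
finger_gap: 0.236
gripper_force: 0.2
```

Call:
drive_tool:
  increments:
    - [0.76,10,0,0,0]
    - [0.76,20,0,0,0]
    - [0.76,30,0,0,0]
    - [0.76,40,0,0,0]
    - [0.76,50,0,0,0]
    - [0.76,60,0,0,0]
    - [0.76,60,0,0,0]

```text
clock: 8.27
eef_pos: [0.6516, 0.0755, 0.0903]
tcp_rot: [-0.0, 0.731, 0.682, 0.0]
force: [-0.4, -0.3, -0.6]
finger_gap: 0.242
gripper_force: 0.0
```

```bash
python3 h.py -.08 -.058 .09; python3 - <<'E'
from h import *
cv2.imwrite("pics/w3.png",np.hstack([cv2.resize(viewer.grab_frame("side")[150:310,200:440,::-1],None,fx=1.6,fy=1.6),cv2.resize(viewer.grab_frame("scene")[110:270,100:340,::-1],None,fx=1.6,fy=1.6)]))
E
```

```text
shift mm [-2.850e+02 -1.465e+02  1.000e-01] turn 0.1 board pos [0.0661 0.2272 0.0903] t 8.2667 gap 0.24169370607537574 F [-0.4 -0.3 -0.6]
```

View pics/w3.png

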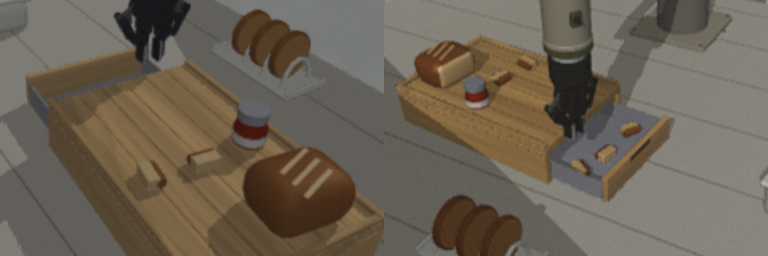

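Three crusts are in the tray, at (630,128), (606,153) and (580,166) in the right half. D and E are still on the board, and the jar and loaf have not moved. Next is D.

Call:
drive_tool:
  increments:
    - [0.76,0,0,-40,0]
    - [0.76,-15,-20,-60,0]
    - [0.76,-45,-42,-60,0]
    - [0.76,-78,-64,-60,0]
    - [0.76,-110,-86,-60,0]
    - [0.76,-142,-108,-60,0]
    - [0.76,-175,-128,-60,0]
    - [0.76,-209,-140,-60,0]
    - [0.76,-246,-146,-60,0]
    - [0.76,-275,-146,-60,0]

```text
clock: 9.2
eef_pos: [0.4845, -0.1935, 0.1507]
tcp_rot: [0.0, 0.732, 0.681, -0.0]
force: [0.9, 0.3, 0.3]
finger_gap: 0.236
gripper_force: 0.0
```

Call:
drive_tool:
  increments:
    - [0.76,-10,0,10,0]
    - [0.76,-10,0,40,0]
    - [0.76,-10,0,60,0]
    - [0.76,-10,0,60,0]
    - [0.76,2,0,60,0]
    - [0.76,18,0,60,0]
    - [0.76,34,0,60,0]
    - [0.76,50,0,60,0]
    - [0.76,66,0,60,0]
    - [0.76,82,0,60,0]

```text
clock: 10.03
eef_pos: [0.4925, -0.1073, 0.0911]
tcp_rot: [0.0, 0.732, 0.682, 0.0]
force: [0.2, -0.2, -1.0]
finger_gap: 0.24
gripper_force: 0.0
```

Call:
drive_tool:
  increments:
    - [0.76,15,0,0,0]
    - [0.76,30,0,0,0]
    - [0.76,45,0,0,0]
    - [0.76,60,0,0,0]
    - [0.76,75,0,0,0]
    - [0.76,90,0,0,0]
    - [0.76,103,0,0,0]
    - [0.76,114,0,0,0]
    - [0.76,124,0,0,0]
    - [0.76,134,0,0,0]

```text
clock: 10.87
eef_pos: [0.5018, 0.0259, 0.0907]
tcp_rot: [0.0, 0.732, 0.682, 0.0]
force: [0.1, 0.2, 0.1]
finger_gap: 0.24
gripper_force: 0.1
```

Call:
drive_tool:
  increments:
    - [0.76,10,0,0,0]
    - [0.76,20,0,0,0]
    - [0.76,30,0,0,0]
    - [0.76,40,0,0,0]
    - [0.76,50,0,0,0]
    - [0.76,60,0,0,0]
    - [0.76,60,0,0,0]

```text
clock: 11.45
eef_pos: [0.506, 0.0864, 0.0903]
tcp_rot: [-0.0, 0.731, 0.682, 0.0]
force: [-0.4, -0.6, -0.1]
finger_gap: 0.24
gripper_force: 0.0
```

```bash
python3 h.py -.003 -.063 .09
```

```text
shift mm [-2.909e+02  7.660e+01  1.000e-01] turn 0.1 board pos [-0.0798  0.2279  0.0903] t 11.45 gap 0.24013398564440402 F [-0.4 -0.6 -0.1]
```

Call:
drive_tool:
  increments:
    - [0.76,0,0,-40,0]
    - [0.76,-20,8,-70,0]
    - [0.76,-58,18,-70,0]
    - [0.76,-96,28,-70,0]
    - [0.76,-134,38,-70,0]
    - [0.76,-172,48,-70,0]
    - [0.76,-210,58,-70,0]
    - [0.76,-248,68,-70,0]
    - [0.76,-280,76,-70,0]
    - [0.76,-291,76,-60,0]

```text
clock: 12.28
eef_pos: [0.5626, -0.2166, 0.1524]
tcp_rot: [0.003, 0.733, 0.68, 0.0]
force: [2.3, 0.4, 0.7]
finger_gap: 0.236
gripper_force: 0.0
```

Call:
drive_tool:
  increments:
    - [0.76,0,0,25,0]
    - [0.76,0,0,50,0]
    - [0.76,0,0,60,0]
    - [0.76,0,0,60,0]
    - [0.76,12,0,60,0]
    - [0.76,26,0,60,0]
    - [0.76,40,0,60,0]
    - [0.76,55,0,60,0]
    - [0.76,70,0,60,0]
    - [0.76,85,0,60,0]

```text
clock: 13.12
eef_pos: [0.5675, -0.124, 0.0909]
tcp_rot: [0.0, 0.731, 0.682, 0.0]
force: [0.7, 0.5, 0.3]
finger_gap: 0.24
gripper_force: 0.0
```

Call:
drive_tool:
  increments:
    - [0.76,15,0,0,0]
    - [0.76,30,0,0,0]
    - [0.76,45,0,0,0]
    - [0.76,60,0,0,0]
    - [0.76,75,0,0,0]
    - [0.76,90,0,0,0]
    - [0.76,103,0,0,0]
    - [0.76,116,0,0,0]
    - [0.76,127,0,0,0]
    - [0.76,137,0,0,0]

```text
clock: 13.95
eef_pos: [0.5769, 0.0119, 0.0904]
tcp_rot: [0.0, 0.732, 0.682, 0.0]
force: [0.9, -0.4, 0.6]
finger_gap: 0.24
gripper_force: 0.1
```

Call:
drive_tool:
  increments:
    - [0.76,10,0,0,0]
    - [0.76,20,0,0,0]
    - [0.76,30,0,0,0]
    - [0.76,40,0,0,0]
    - [0.76,50,0,0,0]
    - [0.76,60,0,0,0]
    - [0.76,68,0,0,0]
    - [0.76,68,0,0,0]
    - [0.76,68,0,-40,0]
    - [0.76,68,0,-60,0]

```text
clock: 14.78
eef_pos: [0.5815, 0.0783, 0.1519]
tcp_rot: [-0.0, 0.732, 0.682, -0.0]
force: [1.0, 0.7, 2.2]
finger_gap: 0.241
gripper_force: 0.0
```

```bash
python3 h.py 0 .37 .15; python3 - <<'E'
from h import *
B=np.load("B.npy")
w=viewer.grab_frame("wrist")[...,::-1];print("front top edge wrist px at y=.33",proj("wrist",b2w(B,[[0,.33,.058],[0,.35,.058]])))
cv2.imwrite("pics/w4.png",np.hstack([cv2.resize(w,(400,300)),cv2.resize(viewer.grab_frame("scene")[100:280,100:340,::-1],(400,300))]))
E
```

```text
shift mm [144.9   4.    1.8] turn 0.0 board pos [-0.0039  0.2251  0.1519] t 14.7833 gap 0.24099742963970555 F [1.  0.7 2.2]
front top edge wrist px at y=.33 [[255.72570741  68.56103274]
 [255.71309168  40.28357151]]
```

View pics/w4.png

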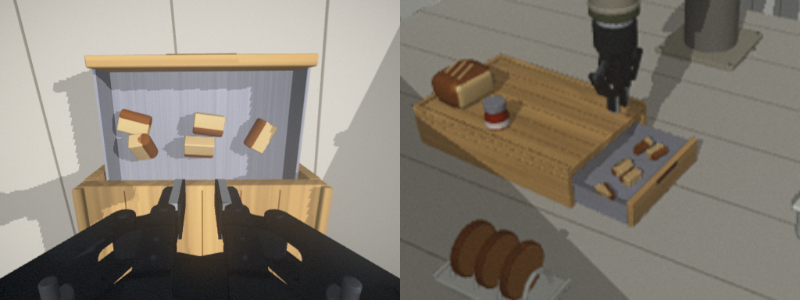

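All five crusts lie in the tray (left panel, between (115,110) and (275,155)), and the front's outer edge is at row 55, y≈329 mm. Next I go round the front and push it home.

Call:
drive_tool:
  increments:
    - [0.76,25,4,0,0]
    - [0.76,62,4,0,0]
    - [0.76,100,4,0,0]
    - [0.76,135,4,0,0]
    - [0.76,153,4,0,0]
    - [0.76,153,4,20,0]
    - [0.76,153,4,58,0]
    - [0.76,153,4,95,0]
    - [0.76,153,4,116,0]
    - [0.76,153,4,116,0]

```text
clock: 15.72
eef_pos: [0.5912, 0.2288, 0.0266]
tcp_rot: [-0.003, 0.732, 0.682, -0.005]
force: [-1.6, 0.3, -0.7]
finger_gap: 0.242
gripper_force: 0.0
```

Call:
drive_tool:
  increments:
    - [0.76,-12,0,0,0]
    - [0.76,-22,0,0,0]
    - [0.76,-30,0,0,0]
    - [0.76,-38,0,0,0]
    - [0.76,-46,0,0,0]
    - [0.76,-54,0,0,0]
    - [0.76,-62,0,0,0]
    - [0.76,-70,0,0,0]
    - [0.76,-78,0,0,0]
    - [0.76,-86,0,0,0]

```text
clock: 16.55
eef_pos: [0.5904, 0.1441, 0.0344]
tcp_rot: [0.0, 0.732, 0.682, 0.0]
force: [0.7, 2.1, 2.3]
finger_gap: 0.24
gripper_force: 1.1
```

```bash
python3 h.py 0 .211 .035
```

```text
shift mm [-80.3  -0.3  -0.6] turn -0.0 board pos [0.0003 0.2913 0.0344] t 16.55 gap 0.239825122565694 F [0.7 2.1 2.3]
```

Force ≈2 N, so the tray is sliding. I continue.

Call:
drive_tool:
  increments:
    - [0.76,-8,0,0,0]
    - [0.76,-16,0,0,0]
    - [0.76,-24,0,0,0]
    - [0.76,-32,0,0,0]
    - [0.76,-40,0,0,0]
    - [0.76,-48,0,0,0]
    - [0.76,-56,0,0,0]
    - [0.76,-63,0,0,0]
    - [0.76,-68,0,0,0]
    - [0.76,-72,0,0,0]

```text
clock: 17.38
eef_pos: [0.5852, 0.0722, 0.0342]
tcp_rot: [-0.0, 0.732, 0.681, -0.0]
force: [1.5, 2.7, -0.1]
finger_gap: 0.239
gripper_force: 0.9
```

Call:
drive_tool:
  increments:
    - [0.76,-2,0,0,0]
    - [0.76,-4,0,0,0]
    - [0.76,-6,0,0,0]
    - [0.76,-7,0,0,0]
    - [0.76,-8,0,0,0]
    - [0.76,-8,0,0,0]

```text
clock: 17.88
eef_pos: [0.5847, 0.0665, 0.0342]
tcp_rot: [-0.001, 0.731, 0.682, 0.001]
force: [2.3, 8.0, -1.7]
finger_gap: 0.239
gripper_force: 0.3
```

```bash
python3 h.py 0 .211 .035
```

```text
shift mm [-2.5 -0.1 -0.8] turn 0.0 board pos [1.000e-04 2.135e-01 3.420e-02] t 17.8833 gap 0.23898275014389364 F [ 2.3  8.  -1.7]
```

Call:
drive_tool:
  increments:
    - [0.76,-1,0,0,0]
    - [0.76,-2,0,0,0]
    - [0.76,-3,0,0,0]
    - [0.76,-3,0,0,0]

```text
clock: 18.22
eef_pos: [0.5847, 0.0664, 0.0343]
tcp_rot: [-0.002, 0.731, 0.682, 0.002]
force: [5.0, 22.3, -1.9]
finger_gap: 0.242
gripper_force: 0.5
```

Call:
drive_tool:
  increments:
    - [0.76,10,0,0,0]
    - [0.76,35,0,0,0]
    - [0.76,70,0,0,0]
    - [0.76,100,0,-20,0]
    - [0.76,115,0,-55,0]
    - [0.76,115,0,-95,0]
    - [0.76,115,0,-135,0]
    - [0.76,115,0,-175,0]
    - [0.76,115,0,-200,0]
    - [0.76,115,0,-200,0]

```text
clock: 19.05
eef_pos: [0.5958, 0.1774, 0.2427]
tcp_rot: [0.003, 0.732, 0.682, 0.005]
force: [1.6, 0.1, 1.0]
finger_gap: 0.242
gripper_force: 0.0
```

```bash
python3 h.py 0 .211 .035; python3 - <<'E'
from h import *
cv2.imwrite("pics/w5.png",np.hstack([cv2.resize(viewer.grab_frame("wrist")[...,::-1],(400,300)),cv2.resize(viewer.grab_frame("scene")[100:280,100:340,::-1],(400,300))]))
E
```

```text
shift mm [-114.4   -5.6  207.4] turn -0.0 board pos [0.0033 0.3249 0.2427] t 19.05 gap 0.24214444996651727 F [1.6 0.1 1. ]
```

View pics/w5.png

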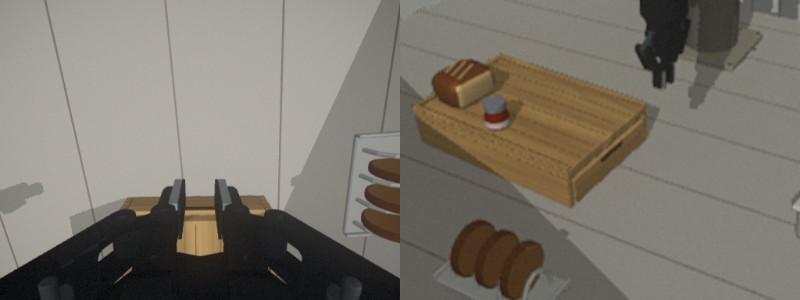

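The tray is shut, its front flush with the board end at (610,155), and it hit its hard stop at 22 N. The board is clear of crusts, and the jar and loaf stand where they were.

```bash
python3 -c "
from station import robot
print(robot.hand_in())"
```

```text
the job is handed in; nothing more can be done
None
```

All five crusts were swept into the crumb tray and the tray was pushed fully home, with the loaf, jar and butter dish left where they stood; the job was handed in at about 19 s.

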